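Pack the cleaning kit into its caddy

ROBOT

A 7-joint arm with a two-finger parallel gripper is mounted at the origin on the work surface. World frame = base frame: x ahead of the robot, y to its left, z up, the work surface at z = 0. Lengths are in m, angles in rad, forces in N, time in s.
With the tool pointing down it reaches from about 0.4 to 0.925 m from the base axis. Payload 5.6 kg.
Tool frame: the origin (TCP) lies midway between the tips of the shut fingers; the grasp point (between the pads) lies 19 mm behind it; z points along the fingers, y is the line along which they close (so a half turn about z gives the same grasp; the last joint's range is limited). The gripper opens to 85 mm and grips with 20 to 120 N. Pads are 22 mm wide; open, the fingers measure 114 mm over their backs; the gripper's body (76 mm by 85 mm) begins 54 mm behind the grasp point. The pads swing forward as they close: fully open they stand 13 mm farther back than shut.
Start: joints at [-1.214, 0.468, -0.012, 1.603, 0.006, 1.071, -0.056], TCP at [0.253, 0.599, 0.231] pointing down, gripper open.
Joint ranges: [-2.53, 2.53], [-0.31, 2.02], [-1.57, 1.55], [0.28, 2.44], [-1.29, 4.43], [0.15, 1.84], [-2.92, 2.92]. Speed limits (rad/s): [2.57, 2.57, 3.14, 3.14, 3.14, 3.14, 3.14].

INTERFACE

Orientations are given as a unit quaternion [x, y, z, w].
In Python, from bench import bot gives the robot as it stands.
- The arm moves only by the tool drive_tool, never from a script. Its argument "plan" is a list of rows, each an object with "grip": the opening, from -1 (shut) to 1 (fully open); "offset": the shift along the tool's x, y, z in mm, a list of three; "rot": the turn, a rotation vector about the tool's x, y, z in rad, a list of three. A call has 1 to 10 rows; each row shifts and turns the commanded pose from where the row before left it, along the tool's axes as they then stand; what a row does not reach is not made up. A row lasts 1/12 s, in which the tool goes at most 41.7 mm and 7.16 degrees, less where a joint would pass 70% of its speed; a pose out of reach is approached as far as the arm can. A call is refused whole if a number of a shift passes 41.7 or a number of a turn 0.125, either way. A call with a gripper value outside its range is refused whole. The fingers move at their own pace and stop on an object; the grip force is fixed at half the most. Time passes only in rows, so rows that do not move let the fingers close. It gives the time, the measured TCP pose, the force, the opening and the grip force at its end, in the units of the state.
- bot.sense(): the state, without advancing time (a new reading comes with each control period).
- bot.get_image(name): name is "scene" or "top" or "wrist"; returns a dict with "pixels" (420x560x3 uint8, blue, green, red), "range_z" (420x560 float32, m along the optical axis (not along the pixel's ray), 0 where there is no reading), "fx", "fy", "cx", "cy" (pixels), "R" (3x3) and "t" (3): a world point X has camera coordinates R X + t. Camera axes: x right, y down, z forward; pixel columns grow to the right and rows downward; lengths in m; the calibration is good to about 2 mm. A picture is of the moment at which its call begins.
- bot.job_done(): hands the job in; it is judged then, once.
Trained networks look in a picture, given as the dict that the camera call returned (one of the last four; its "shot" number tells which), for a name from the list of things; names that differ only in an ending like _2 or _b are one class to them, and where a whole thing is asked for, a point or a joint stands for the part that bears it (a point fixed in the world has none). Each returns a list of dicts, best first, with "confidence" (0 to 1); they miss things now and then, are a little off and sometimes report something else, mostly with a low value. They report only what shows in the picture. A call takes as long as a camera call.
- bot.silhouettes(picture, name): "pixels" (420x560 bool, what is visible of it) and "rect" ([left, top, width, height] in pixels, round what is visible of it).
The state is a dict: "time": time; "q": joint angles; "qvel": joint speeds; "effort": joint torques, N m; "eef_pos": TCP position; "ee_rot": TCP orientation; "contact_force": force on the tool from outside, world axes, zero at the start; "torque": the same for the moment, N m; "width": finger opening in m; "finger_force": force on a finger pad.
Only numpy, scipy, OpenCV 4.12 (cv2) and the standard library are available. Lean on these libraries where they do the work, as an engineer would, in place of code of your own. Each camera call takes 0.05 s, during which the arm holds its last target. There are 200 camera calls.

TASK

Clear the cleaning kit off the bench mat into the caddy, each piece in its own bay: the oiler with the pointed spout standing upright in the narrower bay of the middle row, the grease tin in the large square bay, the oilstone in the oblong bay, and the brush, bristles down, in the long trough, all sitting flat on the caddy's floor. Set each piece down rather than dropping it, and leave the capped bottle, the tape roll, the scraper and the gear housing standing where they are.

Things in the scene. Friction and masses are not known exactly. Their poses are not given: they have to be found in the camera images.
- caddy: Caddy fixed on a 3 mm thick mat, any yaw; all in mm: 146 (x) x 188 (y) x 18 mm; floor and walls 4 thick. Origin: centre of underside, z up. Bays, centre (x, y) and clear size: long trough across one end (0, -65), 138 x 50; middle row: large square bay (-32, 1), 74 x 74, and narrower bay (39, 1), 60 x 74; other end: oblong bay (-22, 66), 94 x 48, and small spare bay (49, 66), 40 x 48, left empty.
- oiler: White plastic oil bottle with a thin pointed black spout, standing. Round body 36 mm in diameter and straight up to 55 mm, then a shoulder; the spout ends 90 mm up. Origin at the centre of its underside, z up. About 70 g.
- tin: Round closed metal grease tin with a solid flat top, 50 mm in diameter, 36 mm high, standing. Origin at the centre of its underside, z up. About 120 g.
- oilstone: Grey sharpening stone on a dark wooden base, a plain oblong block 70 (x) x 28 (y) x 36 mm high; the top 16 mm is the stone, 66 x 26 mm. Origin at the centre of its underside, z up. About 200 g.
- brush: Wooden bench brush standing on dark bristles, 114 mm long (x), 36 high. Head 26 mm wide (bristle tips 30), x = -13 to 57; its wooden back, 20 to 36 mm up, is where to grip. Handle 14 wide, x = -57 to -11, hangs 21 mm up. Centre of mass near x = +15 mm. Origin midway along its length, at the bristle tips, z up. About 90 g.
- capped_bottle: Look-alike of the oiler, stays where it is: the same white bottle, 36 mm in diameter, but with a wide flat black screw cap (30 mm) and no spout, 80 mm high. Origin at the centre of its underside, z up. 
- tape_roll: Look-alike of the tin, stays where it is: a grey roll of tape standing flat, 50 mm in diameter, 36 mm high, with a 28 mm open hole through it. Origin at the centre of its underside, z up. 
- scraper: Look-alike of the brush, stays where it is: a wooden handle 62 mm long, 18 mm wide and 22 mm high with a flat, broad steel blade (46 mm wide, 4 mm thick) and no bristles; 114 mm long along its x, blade to +x. Origin midway along its length at the underside, z up.
- gear_housing: Stripped gear housing under repair, stays where it is: open black plastic box 86 (x) x 66 (y) x 50 mm with two brass gears on steel shafts inside (up to 52 mm). Origin at the centre of its underside, z up. About 700 g.

How it is judged:
At the end, for the whole second after the job is handed in: Oiler, tin, oilstone and brush rest released in their own bays, within 7 deg of upright, within 5 mm of the caddy floor, origin within 15 mm of the bay centre along each caddy axis (oiler y 22, oilstone and brush y 13). The other four are upright and within 20 mm of their starts (x of oiler in the frame of caddy between 0.024 and 0.054 m and y of oiler in the frame of caddy between -0.021 and 0.023 m and z of each of oiler, tin, oilstone, brush in the frame of caddy below 0.009 m and angle between each of oiler, tin, oilstone, brush, capped_bottle, tape_roll, scraper, gear_housing's own z axis and vertical below 0.12 rad and linear speed of each of oiler, tin, oilstone, brush below 0.02 m/s and angular speed of each of oiler, tin, oilstone, brush below 0.2 rad/s and x of tin in the frame of caddy between -0.047 and -0.017 m and y of tin in the frame of caddy between -0.014 and 0.016 m and x of oilstone in the frame of caddy between -0.037 and -0.007 m and y of oilstone in the frame of caddy between 0.053 and 0.079 m and x of brush in the frame of caddy between -0.015 and 0.015 m and y of brush in the frame of caddy between -0.078 and -0.052 m and distance of each of capped_bottle, tape_roll, scraper, gear_housing from where it was at the start of the episode below 0.02 m); the robot touches nothing.
It fails at once if a kit piece is let fall (untouched and faster than 0.7 m/s, a drop of some 25 mm) ((contact force between oiler and anything else below 0.02 N and linear speed of oiler above 0.7 m/s) or (contact force between tin and anything else below 0.02 N and linear speed of tin above 0.7 m/s) or (contact force between oilstone and anything else below 0.02 N and linear speed of oilstone above 0.7 m/s) or (contact force between brush and anything else below 0.02 N and linear speed of brush above 0.7 m/s)).
It fails at once if the capped bottle, tape roll, scraper or gear housing is shifted by more than 20 mm or tipped ((distance of capped_bottle from where it was at the start of the episode above 0.02 m or angle between capped_bottle's own z axis and vertical above 0.3 rad) or (distance of tape_roll from where it was at the start of the episode above 0.02 m or angle between tape_roll's own z axis and vertical above 0.3 rad) or (distance of scraper from where it was at the start of the episode above 0.02 m or angle between scraper's own z axis and vertical above 0.3 rad) or (distance of gear_housing from where it was at the start of the episode above 0.02 m or angle between gear_housing's own z axis and vertical above 0.3 rad)).
It also fails if it takes over 109 s, if anything falls off the work surface, if the arm or the gripper's body presses on something with over 40 N, if the wrist force passes 120 N, or if a joint passes its speed limit or range.

## Working session

There is one attempt and no reset: what is moved stays moved. The work goes in short steps, Python scripts to look and compute and a tool call to move; the robot and the scene stay as the last step left them, time stands still between calls to the robot, and variables do not carry over. Pictures are saved under pics/ and viewed, at most 14 in all, crops included, and the job is handed in when it is done.

Besides the shell and the picture viewer there is one more tool, called after ">>>" as name([rows], argument=value, ...), one row to a line, values as JSON. drive_tool: Moves the arm, as the interface text tells. Its arguments: {"type":"object","properties":{"plan":{"type":"array"}},"required":["plan"]}

```bash
ls; mkdir -p pics
cat > h.py <<'E'
import numpy as np, cv2
from bench import bot
N=["caddy","oiler","tin","oilstone","brush","capped_bottle","tape_roll","scraper","gear_housing"]
def cloud(p,m=None):
    z=p["range_z"]; v,u=np.nonzero((z>0) if m is None else (m&(z>0)))
    Z=z[v,u]; C=np.c_[(u-p["cx"])/p["fx"]*Z,(v-p["cy"])/p["fy"]*Z,Z]
    return (C-p["t"])@p["R"]
E
python3 - <<'E'
from h import *
s=bot.sense(); print({k:np.round(v,3) for k,v in s.items()})
for c in("top","scene"):
    p=bot.get_image(c); im=p["pixels"].copy(); cv2.imwrite(f"pics/{c}0.png",im)
    print(c,"cam",np.round(-p["R"].T@p["t"],3))
    for n in N:
        for d in bot.silhouettes(p,n)[:2]:
            P=cloud(p,d["pixels"])
            if len(P)==0: continue
            zt=np.percentile(P[:,2],97); T=P[P[:,2]>zt-.006]
            (cx,cy),(w,h),a=cv2.minAreaRect((T[:,:2]*1000).astype(np.float32))
            print(n,round(d["confidence"],2),d["rect"],"ztop",round(zt,4),"rect top",np.round([cx,cy,w,h,a],1),"mean",np.round(T.mean(0)*1000,1))
E
```

```text
pics
{'time': np.float64(0.0), 'q': array([-1.214,  0.468, -0.012,  1.604,  0.006,  1.071, -0.056]), 'qvel': array([ 0.002,  0.   , -0.   , -0.001,  0.001, -0.   , -0.001]), 'effort': array([-0.0000e+00, -5.3239e+01,  2.2000e-02, -2.5130e+01,  1.2000e-02,
        8.0000e-03, -0.0000e+00]), 'eef_pos': array([0.253, 0.598, 0.23 ]), 'ee_rot': array([ 0.199,  0.98 , -0.001, -0.   ]), 'contact_force': array([-0.362,  0.894,  0.466]), 'torque': array([-0.057, -0.052, -0.013]), 'finger_force': np.float64(0.0), 'width': np.float64(0.085)}
top cam [0.25  0.004 1.294]
caddy 0.63 [229.9, 162.5, 93.8, 81.7] ztop 0.024 rect top [538.7  29.5 188.5 146.9  66.4] mean [534.8  28.5  21.9]
caddy 0.39 [170.2, 230.1, 19.9, 30.2] ztop 0.0439 rect top [426.5 254.5  26.7  65.2  69.6] mean [425.6 254.4  40.8]
oiler 0.52 [439.8, 185.8, 20.5, 23.7] ztop 0.0854 rect top [ 553.2 -393.4    9.9    6.2   81.3] mean [ 553.  -392.9   86.8]
oilstone 0.96 [170.0, 227.4, 23.2, 35.4] ztop 0.0439 rect top [426.6 254.4  26.7  65.4  69.6] mean [426.4 254.4  40.8]
brush 0.98 [376.2, 235.5, 42.5, 36.0] ztop 0.0443 rect top [ 
[... 1236 characters left out ...]
, 24.1] ztop 0.0404 rect top [429.1 251.6  27.6  67.1  69.9] mean [429.6 250.9  38.4]
brush 0.63 [172.7, 234.1, 15.7, 46.2] ztop 0.0413 rect top [ 412.8 -268.3   26.1  115.2   34.2] mean [ 410.2 -264.3   38.8]
capped_bottle 0.8 [345.6, 130.4, 12.8, 31.5] ztop 0.0838 rect top [552.8 264.4  28.7  29.2  72.3] mean [553.6 264.1  82.2]
tape_roll 0.48 [320.8, 110.0, 20.4, 21.4] ztop 0.0398 rect top [429.2 383.3  47.5  49.4   3.1] mean [429.2 381.1  37.7]
scraper 0.54 [359.7, 128.2, 28.8, 14.9] ztop 0.0261 rect top [566.7 353.7 159.2  41.9  75.5] mean [579.2 401.1  24.6]
gear_housing 0.75 [214.5, 265.9, 40.4, 49.9] ztop 0.055 rect top [ 561.4 -269.6   65.7   86.    30.9] mean [ 564.7 -273.2   52.9]
```

Run:
```python
import cv2
a=cv2.imread("pics/top0.png")[140:290,90:490]; cv2.imwrite("pics/t1.png",cv2.resize(a,(800,300),interpolation=3))
a=cv2.imread("pics/scene0.png")[90:380,90:430]; cv2.imwrite("pics/s1.png",cv2.resize(a,(680,580),interpolation=3))
```

```text
(no output)
```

View pics/t1.png

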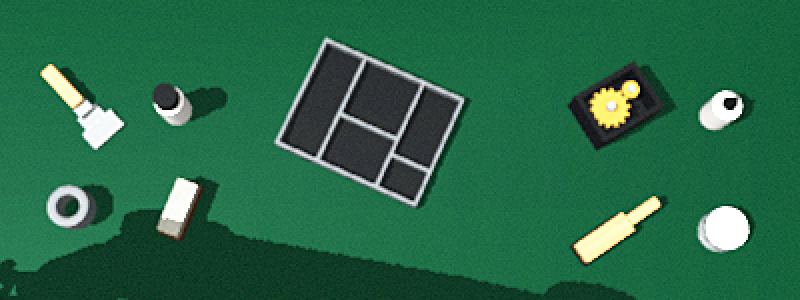

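View pics/s1.png

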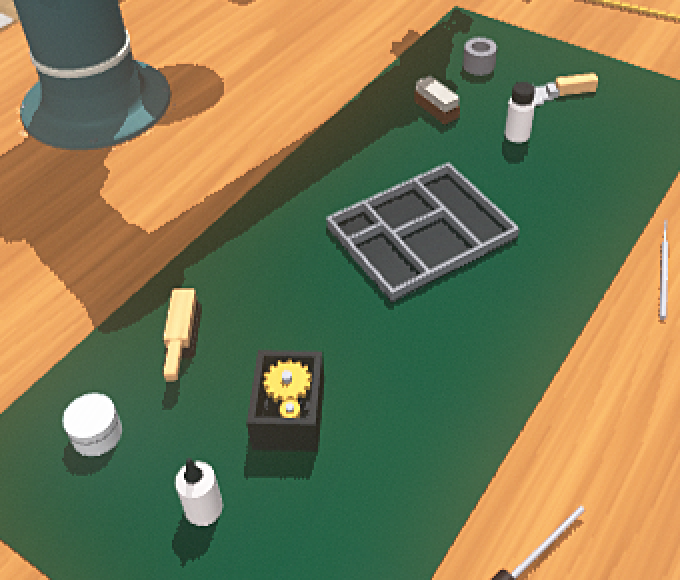

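The top view shows the oilstone and the three left look-alikes, the caddy in the middle with its trough at the left (t1 px 320,100), and the brush (head lower left, 600,245), tin (725,228) and spouted oiler (722,110) on the right. Both views agree to about 3 mm, so I'll average them. First I'll move above the oilstone.

>>> drive_tool([
  {"grip": 1, "offset": [-29.6, -25, 3], "rot": [0, 0, 0]},
  {"grip": 1, "offset": [-29.6, -25, 3], "rot": [0, 0, 0]},
  {"grip": 1, "offset": [-29.6, -25, 3], "rot": [0, 0, 0]},
  {"grip": 1, "offset": [-29.6, -25, 3], "rot": [0, 0, 0]},
  {"grip": 1, "offset": [-29.6, -25, 3], "rot": [0, 0, 0]},
  {"grip": 1, "offset": [-29.6, -25, 3], "rot": [0, 0, 0]},
  {"grip": 1, "offset": [-29.6, -25, 3], "rot": [0, 0, 0]},
  {"grip": 1, "offset": [-29.6, -25, 3], "rot": [0, 0, 0]},
  {"grip": 1, "offset": [-29.6, -25, 3], "rot": [0, 0, 0]},
  {"grip": 1, "offset": [-29.6, -25, 3], "rot": [0, 0, 0]},
])

```text
time: 1.83
eef_pos: [0.429, 0.2515, 0.2016]
ee_rot: [0.199, 0.98, 0.0, 0.0]
contact_force: [1.2, -0.4, 0.4]
width: 0.0852
finger_force: 0.0
```

```bash
cat >> h.py <<'E'
from scipy.spatial.transform import Rotation as Ro
def go(x,y,z=None,yaw=None):
    """print tool-frame shift (mm) and turn to reach world mm target; yaw = deg of tool x"""
    s=bot.sense(); R=Ro.from_quat(s["ee_rot"]).as_matrix(); p=np.array(s["eef_pos"])*1000
    a=np.degrees(np.arctan2(R[1,0],R[0,0]))
    d=R.T@(np.array([x,y,p[2] if z is None else z])-p); 
    print("t",round(float(s["time"]),2),"tcp",np.round(p,1),"yaw",round(a,1),"tilt",np.round(R[:,2],3),"q7",np.round(s["q"][[0,6]],2),"w",round(float(s["width"])*1000,1),"F",np.round(s["contact_force"],1))
    print("  shift",np.round(d,1),"norm",round(np.linalg.norm(d)),"turn z",None if yaw is None else round(np.radians(a-yaw),3))
def wrist(names,tag=None):
    p=bot.get_image("wrist"); print("cam",np.round(-p["R"].T@p["t"],3))
    if tag: cv2.imwrite(f"pics/{tag}.png",p["pixels"])
    for n in names:
        for d in bot.silhouettes(p,n)[:2]:
            P=cloud(p,d["pixels"]); 
            if len(P)<20: continue
            zt=np.percentile(P[:,2],95); T=P[abs(P[:,2]-zt)<.006]
            (cx,cy),(w,h),a=cv2.minAreaRect((T[:,:2]*1000).astype(np.float32))
            print(n,round(d["confidence"],2),d["rect"],"ztop",round(zt*1000,1),"rect",np.round([cx,cy,w,h,a],1))
E
python3 - <<'E'
from h import *
go(428,253,60,159.6)
wrist(["oilstone","caddy"],"w1")
E
```

```text
t 1.83 tcp [429.  251.5 201.6] yaw 157.1 tilt [ 0.001  0.001 -1.   ] q7 [-0.71  0.61] w 85.2 F [ 1.2 -0.4  0.4]
  shift [  1.6   0.8 141.6] norm 142 turn z -0.044
cam [0.364 0.279 0.344]
oilstone 0.86 [263.9, 132.2, 37.7, 84.8] ztop 40.2 rect [427.7 255.8  26.   66.   70.3]
caddy 0.98 [21.6, 285.9, 198.9, 127.1] ztop 21.5 rect [539.5  30.1 188.6 148.7  66.4]
```

View pics/w1.png

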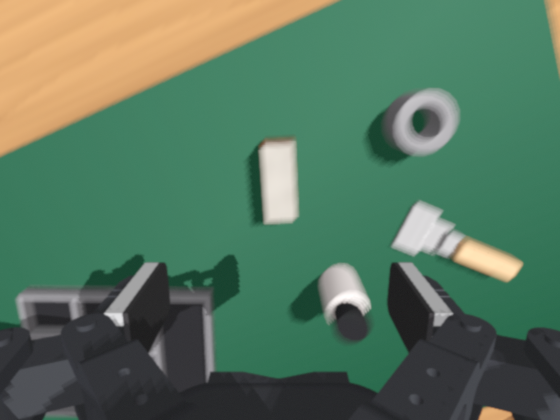

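The wrist view shows the oilstone at (280,180) and the capped bottle at (345,300) well clear of it. I'll descend and grip.

>>> drive_tool([
  {"grip": 1, "offset": [2, 2.4, 36], "rot": [0, 0, -0.05]},
  {"grip": 1, "offset": [0, 0, 36], "rot": [0, 0, 0]},
  {"grip": 1, "offset": [0, 0, 36], "rot": [0, 0, 0]},
  {"grip": 0, "offset": [0, 0, 36], "rot": [0, 0, 0]},
  {"grip": 0, "offset": [0, 0, 24], "rot": [0, 0, 0]},
  {"grip": 0, "offset": [0, 0, 9], "rot": [0, 0, 0]},
  {"grip": -1, "offset": [0, 0, 0], "rot": [0, 0, 0]},
  {"grip": -1, "offset": [0, 0, 0], "rot": [0, 0, 0]},
  {"grip": -1, "offset": [0, 0, 0], "rot": [0, 0, 0]},
  {"grip": -1, "offset": [0, 0, 0], "rot": [0, 0, 0]},
])

```text
time: 2.82
eef_pos: [0.4284, 0.2571, 0.0259]
ee_rot: [0.174, 0.985, 0.001, 0.001]
contact_force: [0.3, -0.5, -1.7]
width: 0.0245
finger_force: 61.0
```

>>> drive_tool([
  {"grip": -1, "offset": [0, 0, 0], "rot": [0, 0, 0]},
  {"grip": -1, "offset": [0, 0, 0], "rot": [0, 0, 0]},
  {"grip": -1, "offset": [0, 0, -5], "rot": [0, 0, 0]},
  {"grip": -1, "offset": [0, 0, -20], "rot": [0, 0, 0]},
  {"grip": -1, "offset": [0, 0, -25], "rot": [0, 0, 0]},
  {"grip": -1, "offset": [0, 0, -10], "rot": [0, 0, 0]},
])

```text
time: 3.32
eef_pos: [0.4288, 0.2569, 0.087]
ee_rot: [0.174, 0.985, 0.001, 0.001]
contact_force: [0.2, -0.2, -1.8]
width: 0.0245
finger_force: 61.1
```

Run:
```python
from h import *
go(533.6,-40.7,30,156.4)
wrist(["oilstone"],"w2")
```

```text
t 3.32 tcp [428.8 256.9  87. ] yaw 159.9 tilt [ 0.003  0.002 -1.   ] q7 [-0.69  0.68] w 24.5 F [ 0.2 -0.2 -1.8]
  shift [-200.5 -243.8   56.7] norm 321 turn z 0.062
cam [0.362 0.281 0.23 ]
oilstone 0.87 [243.5, 180.0, 69.6, 180.7] ztop 102.1 rect [429.4 256.8  26.6  66.7  70.1]
```

View pics/w2.png

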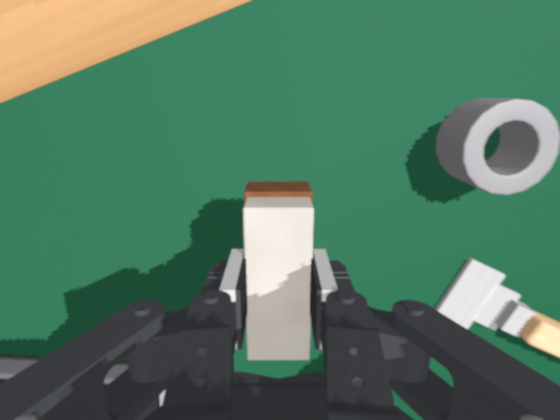

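The oilstone is held squarely between the pads (280,280). Carrying it to the oblong bay.

>>> drive_tool([
  {"grip": -1, "offset": [-11, -13.7, 0], "rot": [0, 0, 0]},
  {"grip": -1, "offset": [-24, -29, 0], "rot": [0, 0, 0]},
  {"grip": -1, "offset": [-24, -29, 0], "rot": [0, 0, 0]},
  {"grip": -1, "offset": [-24, -29, 0], "rot": [0, 0, 0]},
  {"grip": -1, "offset": [-24, -29, 0], "rot": [0, 0, 0]},
  {"grip": -1, "offset": [-24, -29, 0], "rot": [0, 0, 0]},
  {"grip": -1, "offset": [-24, -29, 0], "rot": [0, 0, 0]},
  {"grip": -1, "offset": [-24, -29, 0], "rot": [0, 0, 0]},
  {"grip": -1, "offset": [-22, -29, 0], "rot": [0, 0, 0.06]},
  {"grip": -1, "offset": [0, 0, 10], "rot": [0, 0, 0]},
])

```text
time: 4.25
eef_pos: [0.5348, -0.0529, 0.0749]
ee_rot: [0.21, 0.978, -0.002, 0.003]
contact_force: [0.0, -0.9, -2.6]
width: 0.0248
finger_force: 61.0
```

>>> drive_tool([
  {"grip": -1, "offset": [0, 0, 20], "rot": [0, 0, 0]},
  {"grip": -1, "offset": [0, 0, 15], "rot": [0, 0, 0]},
  {"grip": -1, "offset": [0, 0, 2], "rot": [0, 0, 0]},
  {"grip": -1, "offset": [0, 0, 0], "rot": [0, 0, 0]},
])

```text
time: 4.58
eef_pos: [0.5305, -0.0433, 0.0355]
ee_rot: [0.203, 0.979, -0.0, -0.002]
contact_force: [-0.0, 0.5, -1.6]
width: 0.0247
finger_force: 60.9
```

Run:
```python
from h import *
go(533,-42.5,30,156.4)
wrist(["oilstone","caddy"])
```

```text
t 4.58 tcp [530.5 -43.3  35.5] yaw 156.5 tilt [-0.004 -0.    -1.   ] q7 [-0.09  1.3 ] w 24.7 F [-0.   0.5 -1.6]
  shift [-2.   1.8  5.5] norm 6 turn z 0.002
cam [ 0.466 -0.015  0.179]
oilstone 0.83 [243.7, 178.4, 70.1, 180.9] ztop 50.5 rect [531.2 -43.9  26.4  67.   66.6]
caddy 0.68 [221.1, 34.5, 337.4, 320.8] ztop 21.4 rect [535.1  19.9 166.4 146.7  66.3]
```

>>> drive_tool([
  {"grip": -1, "offset": [-2, 1, 3], "rot": [0, 0, 0]},
  {"grip": -1, "offset": [0, 0, 2], "rot": [0, 0, 0]},
  {"grip": -1, "offset": [0, 0, 1], "rot": [0, 0, 0]},
  {"grip": -1, "offset": [0, 0, 0], "rot": [0, 0, 0]},
])

```text
time: 5.07
eef_pos: [0.5343, -0.0433, 0.0313]
ee_rot: [0.203, 0.979, 0.0, 0.0]
contact_force: [-0.8, 0.0, -1.8]
width: 0.0244
finger_force: 61.0
```

>>> drive_tool([
  {"grip": -1, "offset": [0, 0, 1], "rot": [0, 0, 0]},
  {"grip": -1, "offset": [0, 0, 0], "rot": [0, 0, 0]},
])

```text
time: 5.23
eef_pos: [0.5342, -0.0433, 0.0303]
ee_rot: [0.203, 0.979, 0.0, -0.0]
contact_force: [-0.9, 0.5, -1.6]
width: 0.0244
finger_force: 61.0
```

>>> drive_tool([
  {"grip": -1, "offset": [0, 0, 1], "rot": [0, 0, 0]},
  {"grip": -1, "offset": [0, 0, 0], "rot": [0, 0, 0]},
])

```text
time: 5.4
eef_pos: [0.5342, -0.0434, 0.0292]
ee_rot: [0.204, 0.979, -0.0, -0.0]
contact_force: [0.8, 0.7, -2.3]
width: 0.0243
finger_force: 61.0
```

>>> drive_tool([
  {"grip": -1, "offset": [0, 0, 1], "rot": [0, 0, 0]},
  {"grip": -1, "offset": [0, 0, 0], "rot": [0, 0, 0]},
])

```text
time: 5.57
eef_pos: [0.5343, -0.0434, 0.029]
ee_rot: [0.204, 0.979, 0.0, -0.0]
contact_force: [-2.4, -0.1, 5.8]
width: 0.0243
finger_force: 61.9
```

>>> drive_tool([
  {"grip": 0, "offset": [0, 0, 0], "rot": [0, 0, 0]},
  {"grip": 0, "offset": [0, 0, 0], "rot": [0, 0, 0]},
  {"grip": 0, "offset": [0, 0, 0], "rot": [0, 0, 0]},
  {"grip": 0, "offset": [0, 0, -15], "rot": [0, 0, 0]},
  {"grip": 0, "offset": [0, 0, -40], "rot": [0, 0, 0]},
  {"grip": 0, "offset": [0, 0, -40], "rot": [0, 0, 0]},
  {"grip": 1, "offset": [0, 0, -40], "rot": [0, 0, 0]},
  {"grip": 1, "offset": [-10, -20, -30], "rot": [0, 0, 0]},
  {"grip": 1, "offset": [-18, -36, -10], "rot": [0, 0, 0]},
  {"grip": 1, "offset": [-18, -36, 0], "rot": [0, 0, 0]},
])

```text
time: 6.4
eef_pos: [0.5424, -0.1462, 0.2075]
ee_rot: [0.201, 0.979, 0.001, 0.004]
contact_force: [0.9, -0.4, -0.8]
width: 0.0851
finger_force: 0.0
```

>>> drive_tool([
  {"grip": 1, "offset": [-18, -36, 0], "rot": [0, 0, 0]},
  {"grip": 1, "offset": [-18, -36, 0], "rot": [0, 0, 0]},
  {"grip": 1, "offset": [-18, -36, 0], "rot": [0, 0, 0]},
  {"grip": 1, "offset": [-18, -36, 0], "rot": [0, 0, 0]},
  {"grip": 1, "offset": [-18, -36, 0], "rot": [0, 0, 0]},
  {"grip": 1, "offset": [-18, -36, 0], "rot": [0, 0, 0]},
  {"grip": 1, "offset": [-5, -6, 0], "rot": [0, 0, 0]},
  {"grip": 1, "offset": [0, 0, 0], "rot": [0, 0, 0]},
  {"grip": 1, "offset": [0, 0, 0], "rot": [0, 0, 0]},
])

```text
time: 7.15
eef_pos: [0.5548, -0.3944, 0.2026]
ee_rot: [0.204, 0.979, 0.001, -0.0]
contact_force: [0.6, -0.3, -0.0]
width: 0.0857
finger_force: 0.0
```

Run:
```python
from h import *
go(555.4,-394.8,40)
wrist(["oiler","tin","brush","gear_housing"],"w3")
p=bot.get_image("wrist")
d=bot.silhouettes(p,"oiler")
if d:
    P=cloud(p,d[0]["pixels"])*1000
    for a,b in((20,55),(55,65),(75,100)):
        T=P[(P[:,2]>a)&(P[:,2]<b)]; print(a,b,len(T),np.round(T.min(0),1),np.round(T.max(0),1),np.round(T.mean(0),1))
```

```text
t 7.15 tcp [ 554.8 -394.4  202.6] yaw 156.5 tilt [-0.001  0.001 -1.   ] q7 [0.37 1.86] w 85.7 F [ 0.6 -0.3 -0. ]
  shift [ -0.9  -0.2 162.6] norm 163 turn z None
cam [ 0.49  -0.367  0.345]
oiler 0.71 [258.3, 158.8, 42.4, 51.7] ztop 83.3 rect [ 553.4 -393.2    9.1    6.5   63.7]
tin 0.83 [169.2, 0.0, 74.4, 55.6] ztop 40.3 rect [ 418.8 -396.5   50.1   33.5   66.3]
tin 0.65 [352.4, 55.4, 147.6, 142.1] ztop 53.9 rect [ 559.7 -267.2   67.1   86.3   31.6]
brush 0.65 [313.8, 0.0, 20.0, 19.2] ztop 39.0 rect [ 443.2 -309.4   17.     9.4   66.8]
gear_housing 0.58 [354.8, 56.5, 143.8, 140.6] ztop 53.9 rect [ 559.7 -267.2   67.1   86.3   31.6]
20 55 255 [ 536.8 -406.1   20.1] [ 557.1 -376.4   54.9] [ 541.5 -387.7   38.2]
55 65 874 [ 537.  -411.5   55. ] [ 571.7 -376.5   65. ] [ 552.  -392.7   61.2]
75 100 175 [ 549.  -399.3   75. ] [ 559.1 -388.8   94.5] [ 553.1 -393.3   84.3]
```

View pics/w3.png

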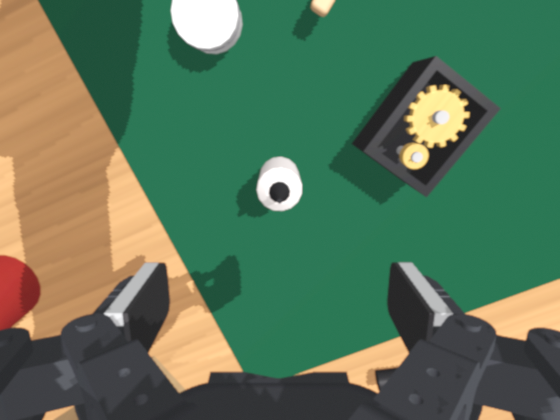

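The wrist picture shows the oiler at (280,185) centred under the tool, with the gear housing (430,125) clear of the finger paths.

>>> drive_tool([
  {"grip": 1, "offset": [0.5, 0.3, 30], "rot": [0, 0, 0]},
  {"grip": 1, "offset": [0, 0, 38], "rot": [0, 0, 0]},
  {"grip": 1, "offset": [0, 0, 38], "rot": [0, 0, 0]},
  {"grip": 1, "offset": [0, 0, 38], "rot": [0, 0, 0]},
  {"grip": 0.4, "offset": [0, 0, 24], "rot": [0, 0, 0]},
  {"grip": 0.2, "offset": [0, 0, 6], "rot": [0, 0, 0]},
  {"grip": -1, "offset": [0, 0, 0], "rot": [0, 0, 0]},
  {"grip": -1, "offset": [0, 0, 0], "rot": [0, 0, 0]},
  {"grip": -1, "offset": [0, 0, 0], "rot": [0, 0, 0]},
  {"grip": -1, "offset": [0, 0, 0], "rot": [0, 0, 0]},
])

```text
time: 8.33
eef_pos: [0.556, -0.3951, 0.0317]
ee_rot: [0.203, 0.979, -0.001, 0.002]
contact_force: [0.2, -0.1, -0.5]
width: 0.0339
finger_force: 59.7
```

Run:
```python
from h import *
go(503.9,43.3,32,156.4)
```

```text
t 8.33 tcp [ 556.  -395.1   31.7] yaw 156.5 tilt [ 0.003 -0.002 -1.   ] q7 [0.41 1.91] w 33.9 F [ 0.2 -0.1 -0.5]
  shift [222.5 381.4  -1.3] norm 442 turn z 0.002
```

>>> drive_tool([
  {"grip": -1, "offset": [0, 0, -6], "rot": [0, 0, 0]},
  {"grip": -1, "offset": [0, 0, -25], "rot": [0, 0, 0]},
  {"grip": -1, "offset": [0, 0, -35], "rot": [0, 0, 0]},
  {"grip": -1, "offset": [4, 6, -28], "rot": [0, 0, 0]},
  {"grip": -1, "offset": [10, 17, -6], "rot": [0, 0, 0]},
  {"grip": -1, "offset": [18, 31, 0], "rot": [0, 0, 0]},
  {"grip": -1, "offset": [18, 31, 0], "rot": [0, 0, 0]},
  {"grip": -1, "offset": [18, 31, 0], "rot": [0, 0, 0]},
  {"grip": -1, "offset": [18, 31, 0], "rot": [0, 0, 0]},
  {"grip": -1, "offset": [18, 31, 0], "rot": [0, 0, 0]},
])

```text
time: 9.17
eef_pos: [0.5302, -0.1881, 0.1308]
ee_rot: [0.204, 0.979, 0.0, 0.001]
contact_force: [1.1, 0.3, -0.6]
width: 0.0345
finger_force: 59.9
```

>>> drive_tool([
  {"grip": -1, "offset": [18, 31, 0], "rot": [0, 0, 0]},
  {"grip": -1, "offset": [18, 31, 0], "rot": [0, 0, 0]},
  {"grip": -1, "offset": [18, 31, 0], "rot": [0, 0, 0]},
  {"grip": -1, "offset": [18, 31, 0], "rot": [0, 0, 0]},
  {"grip": -1, "offset": [18, 31, 0], "rot": [0, 0, 0]},
  {"grip": -1, "offset": [18, 31, 0], "rot": [0, 0, 0]},
  {"grip": -1, "offset": [10, 17, 0], "rot": [0, 0, 0]},
  {"grip": -1, "offset": [0, 0, 0], "rot": [0, 0, 0]},
  {"grip": -1, "offset": [0, 0, 0], "rot": [0, 0, 0]},
])

```text
time: 9.92
eef_pos: [0.5032, 0.045, 0.1305]
ee_rot: [0.202, 0.979, 0.0, 0.001]
contact_force: [-0.2, -0.3, -0.6]
width: 0.0346
finger_force: 59.9
```

Run:
```python
from h import *
go(503.9,43.3,36,156.4)
wrist(["caddy","oiler"],"w4")
```

```text
t 9.92 tcp [503.2  45.  130.5] yaw 156.7 tilt [ 0.002  0.001 -1.   ] q7 [-0.32  1.11] w 34.6 F [-0.2 -0.3 -0.6]
  shift [-1.1 -1.4 94.5] norm 94 turn z 0.005
cam [0.438 0.073 0.273]
caddy 0.67 [143.8, 144.9, 273.7, 193.4] ztop 21.6 rect [539.4  30.1 188.7 146.7  66.4]
oiler 0.88 [231.9, 209.1, 95.2, 166.5] ztop 185.8 rect [500.7  45.7   8.8   6.9  67.3]
```

View pics/w4.png

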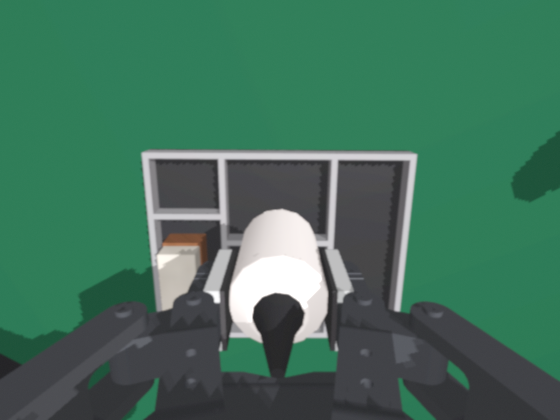

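The oiler is held upright (280,270), over the narrow bay. The stone sits in the oblong bay (180,275). Lowering.

>>> drive_tool([
  {"grip": -1, "offset": [0, 0, 20], "rot": [0, 0, 0]},
  {"grip": -1, "offset": [0, 0, 35], "rot": [0, 0, 0]},
  {"grip": -1, "offset": [0, 0, 25], "rot": [0, 0, 0]},
  {"grip": -1, "offset": [0, 0, 10], "rot": [0, 0, 0]},
  {"grip": -1, "offset": [0, 0, 2], "rot": [0, 0, 0]},
  {"grip": -1, "offset": [0, 0, 0], "rot": [0, 0, 0]},
  {"grip": -1, "offset": [0, 0, 1], "rot": [0, 0, 0]},
  {"grip": -1, "offset": [0, 0, 0], "rot": [0, 0, 0]},
])

```text
time: 10.73
eef_pos: [0.5041, 0.0435, 0.0376]
ee_rot: [0.204, 0.979, 0.0, 0.001]
contact_force: [-0.2, 0.2, -0.2]
width: 0.0345
finger_force: 59.9
```

>>> drive_tool([
  {"grip": -1, "offset": [0, 0, 1], "rot": [0, 0, 0]},
  {"grip": -1, "offset": [0, 0, 0], "rot": [0, 0, 0]},
])

```text
time: 10.9
eef_pos: [0.5035, 0.0438, 0.0361]
ee_rot: [0.203, 0.979, 0.0, 0.001]
contact_force: [-0.5, 0.3, -1.5]
width: 0.0344
finger_force: 59.9
```

>>> drive_tool([
  {"grip": -1, "offset": [0, 0, 1], "rot": [0, 0, 0]},
  {"grip": -1, "offset": [0, 0, 0], "rot": [0, 0, 0]},
])

```text
time: 11.07
eef_pos: [0.5035, 0.0439, 0.0352]
ee_rot: [0.203, 0.979, 0.0, 0.001]
contact_force: [-1.6, 0.7, 5.0]
width: 0.0344
finger_force: 60.5
```

>>> drive_tool([
  {"grip": 0.3, "offset": [0, 0, 0], "rot": [0, 0, 0]},
  {"grip": 0.3, "offset": [0, 0, 0], "rot": [0, 0, 0]},
  {"grip": 0.3, "offset": [0, 0, 0], "rot": [0, 0, 0]},
  {"grip": 0.3, "offset": [0, 0, -15], "rot": [0, 0, 0]},
  {"grip": 0.3, "offset": [0, 0, -38], "rot": [0, 0, 0]},
  {"grip": 0.3, "offset": [0, 0, -40], "rot": [0, 0, 0]},
  {"grip": 1, "offset": [0, 0, -40], "rot": [0, 0, 0]},
  {"grip": 1, "offset": [-4, -18, -30], "rot": [0, 0, 0]},
  {"grip": 1, "offset": [-7.6, -36.5, -2], "rot": [0, 0, 0]},
  {"grip": 1, "offset": [-7.6, -36.5, 0], "rot": [0, 0, 0]},
])

```text
time: 11.9
eef_pos: [0.4857, -0.0473, 0.2019]
ee_rot: [0.202, 0.979, 0.001, 0.003]
contact_force: [-0.2, -1.2, -1.2]
width: 0.0854
finger_force: 0.0
```

>>> drive_tool([
  {"grip": 1, "offset": [-7.6, -36.5, 0], "rot": [0, 0, 0]},
  {"grip": 1, "offset": [-7.6, -36.5, 0], "rot": [0, 0, 0]},
  {"grip": 1, "offset": [-7.6, -36.5, 0], "rot": [0, 0, 0]},
  {"grip": 1, "offset": [-7.6, -36.5, 0], "rot": [0, 0, 0]},
  {"grip": 1, "offset": [-7.6, -36.5, 0], "rot": [0, 0, 0]},
  {"grip": 1, "offset": [-7.6, -36.5, 0], "rot": [0, 0, 0]},
  {"grip": 1, "offset": [-7.6, -36.5, 0], "rot": [0, 0, 0]},
  {"grip": 1, "offset": [-7.6, -36.5, 0], "rot": [0, 0, 0]},
  {"grip": 1, "offset": [-7.6, -36.5, 0], "rot": [0, 0, 0]},
  {"grip": 1, "offset": [-3, -18, 0], "rot": [0, 0, 0]},
])

```text
time: 12.73
eef_pos: [0.4094, -0.3986, 0.1994]
ee_rot: [0.206, 0.979, -0.001, 0.0]
contact_force: [-0.6, -0.5, -0.5]
width: 0.0854
finger_force: 0.0
```

>>> drive_tool([
  {"grip": 1, "offset": [0, 0, 0], "rot": [0, 0, 0]},
  {"grip": 1, "offset": [0, 0, 0], "rot": [0, 0, 0]},
])

```text
time: 12.9
eef_pos: [0.4107, -0.3945, 0.1989]
ee_rot: [0.205, 0.979, 0.0, -0.0]
contact_force: [-0.7, 0.6, 0.1]
width: 0.0849
finger_force: 0.0
```

Run:
```python
from h import *
wrist(["tin","brush"],"w5")
go(412,-394,22)
```

```text
cam [ 0.346 -0.366  0.342]
tin 0.96 [249.2, 148.6, 63.9, 64.7] ztop 40.3 rect [ 411.1 -392.6   48.5   48.8   74.3]
brush 0.84 [378.3, 50.6, 102.5, 134.4] ztop 40.0 rect [ 411.  -267.3   26.6  113.6   34.8]
t 13.05 tcp [ 412.3 -392.1  199. ] yaw 156.6 tilt [ 0.     0.001 -1.   ] q7 [0.35 2.05] w 85.0 F [ 0.1  0.4 -0.2]
  shift [ -0.5  -2.1 177. ] norm 177 turn z None
```

View pics/w5.png

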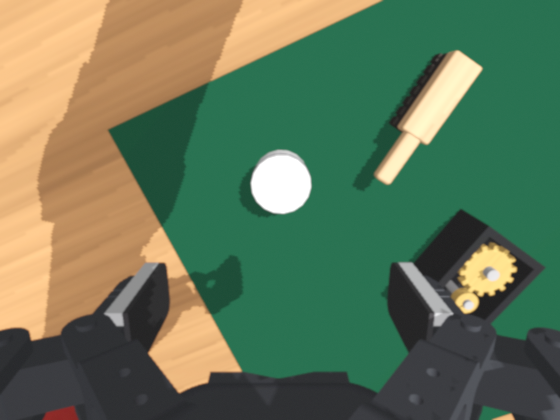

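The tin is centred at (280,183), and the brush (430,115) and housing are clear. Descending and gripping.

>>> drive_tool([
  {"grip": 1, "offset": [1, 0, 30], "rot": [0, 0, 0]},
  {"grip": 1, "offset": [0, 0, 40], "rot": [0, 0, 0]},
  {"grip": 1, "offset": [0, 0, 40], "rot": [0, 0, 0]},
  {"grip": 1, "offset": [0, 0, 40], "rot": [0, 0, 0]},
  {"grip": 1, "offset": [0, 0, 26], "rot": [0, 0, 0]},
  {"grip": 0.5, "offset": [0, 0, 7], "rot": [0, 0, 0]},
  {"grip": -1, "offset": [0, 0, 0], "rot": [0, 0, 0]},
  {"grip": -1, "offset": [0, 0, 0], "rot": [0, 0, 0]},
  {"grip": -1, "offset": [0, 0, 0], "rot": [0, 0, 0]},
  {"grip": -1, "offset": [0, 0, 0], "rot": [0, 0, 0]},
])

```text
time: 13.88
eef_pos: [0.4121, -0.3941, 0.0184]
ee_rot: [0.203, 0.979, -0.001, 0.002]
contact_force: [0.0, -1.1, -1.6]
width: 0.0481
finger_force: 61.8
```

Run:
```python
from h import *
a=np.radians(156.4);R=np.array([[np.cos(a),-np.sin(a)],[np.sin(a),np.cos(a)]])
for b in((-32,1),(0,-65)): print(b,np.round([539.6,29.8]+R@b,1))
x,y=[539.6,29.8]+R@(-32,1)
go(x,y,22,156.4)
```

```text
(-32, 1) [568.5  16.1]
(0, -65) [565.6  89.4]
t 13.88 tcp [ 412.1 -394.1   18.4] yaw 156.5 tilt [ 0.003 -0.002 -1.   ] q7 [0.45 2.17] w 48.1 F [ 0.  -1.1 -1.6]
  shift [ 19.8 438.6  -4. ] norm 439 turn z 0.002
```

>>> drive_tool([
  {"grip": -1, "offset": [0, 0, -6], "rot": [0, 0, 0]},
  {"grip": -1, "offset": [0, 0, -25], "rot": [0, 0, 0]},
  {"grip": -1, "offset": [0, 0, -35], "rot": [0, 0, 0]},
  {"grip": -1, "offset": [0, 5, -25], "rot": [0, 0, 0]},
  {"grip": -1, "offset": [1, 22, -5], "rot": [0, 0, 0]},
  {"grip": -1, "offset": [1.7, 36, 0], "rot": [0, 0, 0]},
  {"grip": -1, "offset": [1.7, 36, 0], "rot": [0, 0, 0]},
  {"grip": -1, "offset": [1.7, 36, 0], "rot": [0, 0, 0]},
  {"grip": -1, "offset": [1.7, 36, 0], "rot": [0, 0, 0]},
  {"grip": -1, "offset": [1.7, 36, 0], "rot": [0, 0, 0]},
])

```text
time: 14.72
eef_pos: [0.4852, -0.1981, 0.1138]
ee_rot: [0.204, 0.979, 0.0, 0.001]
contact_force: [0.6, -0.1, -1.5]
width: 0.0484
finger_force: 62.2
```

>>> drive_tool([
  {"grip": -1, "offset": [1.7, 36, 0], "rot": [0, 0, 0]},
  {"grip": -1, "offset": [1.7, 36, 0], "rot": [0, 0, 0]},
  {"grip": -1, "offset": [1.7, 36, 0], "rot": [0, 0, 0]},
  {"grip": -1, "offset": [1.7, 36, 0], "rot": [0, 0, 0]},
  {"grip": -1, "offset": [1.7, 36, 0], "rot": [0, 0, 0]},
  {"grip": -1, "offset": [1, 34, 0], "rot": [0, 0, 0]},
  {"grip": -1, "offset": [0, 16, 0], "rot": [0, 0, 0]},
  {"grip": -1, "offset": [0, 0, 0], "rot": [0, 0, 0]},
  {"grip": -1, "offset": [0, 0, 0], "rot": [0, 0, 0]},
])

```text
time: 15.47
eef_pos: [0.5678, 0.0161, 0.1132]
ee_rot: [0.202, 0.979, 0.0, 0.001]
contact_force: [-0.9, -1.2, -1.2]
width: 0.0484
finger_force: 62.2
```

Run:
```python
from h import *
go(568.5,16.1,22.5,156.4)
wrist(["caddy","tin"],"w6")
```

```text
t 15.47 tcp [567.8  16.1 113.2] yaw 156.7 tilt [ 0.001  0.    -1.   ] q7 [-0.36  1.28] w 48.4 F [-0.9 -1.2 -1.2]
  shift [-0.6  0.2 90.7] norm 91 turn z 0.004
cam [0.503 0.044 0.256]
caddy 0.92 [121.7, 38.0, 320.1, 230.0] ztop 21.5 rect [539.6  29.9 188.9 146.8  66.4]
tin 0.97 [209.3, 204.5, 136.8, 147.5] ztop 135.2 rect [567.   16.4  48.6  50.1  65.2]
```

View pics/w6.png

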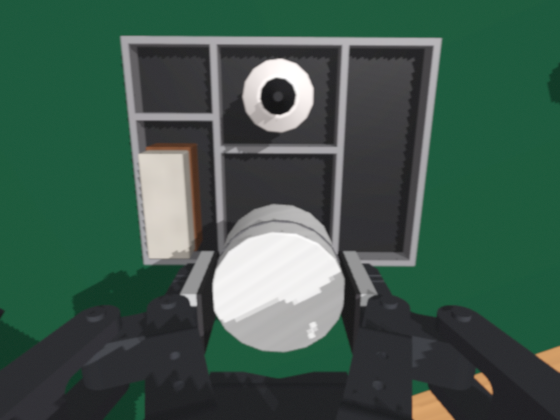

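The oiler stands in the narrow bay (278,95) and the stone is in the oblong bay (168,200). The tin is held over the square bay. Lowering.

>>> drive_tool([
  {"grip": -1, "offset": [0, 0, 20], "rot": [0, 0, 0]},
  {"grip": -1, "offset": [0, 0, 35], "rot": [0, 0, 0]},
  {"grip": -1, "offset": [0, 0, 22], "rot": [0, 0, 0]},
  {"grip": -1, "offset": [0, 0, 9], "rot": [0, 0, 0]},
  {"grip": -1, "offset": [0, 0, 2], "rot": [0, 0, 0]},
  {"grip": -1, "offset": [0, 0, 0], "rot": [0, 0, 0]},
  {"grip": -1, "offset": [0, 0, 1], "rot": [0, 0, 0]},
  {"grip": -1, "offset": [0, 0, 0], "rot": [0, 0, 0]},
])

```text
time: 16.28
eef_pos: [0.5685, 0.0148, 0.0247]
ee_rot: [0.204, 0.979, 0.0, 0.001]
contact_force: [0.0, 0.6, -0.8]
width: 0.0479
finger_force: 62.2
```

>>> drive_tool([
  {"grip": -1, "offset": [0, 0, 1], "rot": [0, 0, 0]},
  {"grip": -1, "offset": [0, 0, 0], "rot": [0, 0, 0]},
])

```text
time: 16.45
eef_pos: [0.568, 0.0152, 0.0231]
ee_rot: [0.203, 0.979, 0.0, 0.001]
contact_force: [-0.6, -0.8, -1.0]
width: 0.0483
finger_force: 62.2
```

>>> drive_tool([
  {"grip": -1, "offset": [0, 0, 1], "rot": [0, 0, 0]},
  {"grip": -1, "offset": [0, 0, 0], "rot": [0, 0, 0]},
])

```text
time: 16.62
eef_pos: [0.5679, 0.0152, 0.022]
ee_rot: [0.203, 0.979, 0.0, 0.0]
contact_force: [-0.8, -0.6, 4.1]
width: 0.0479
finger_force: 62.9
```

>>> drive_tool([
  {"grip": 0.4, "offset": [0, 0, 0], "rot": [0, 0, 0]},
  {"grip": 0.4, "offset": [0, 0, 0], "rot": [0, 0, 0]},
  {"grip": 0.4, "offset": [0, 0, 0], "rot": [0, 0, 0]},
  {"grip": 0.4, "offset": [0, 0, -15], "rot": [0, 0, 0]},
  {"grip": 0.4, "offset": [0, 0, -38], "rot": [0, 0, 0]},
  {"grip": 0.4, "offset": [0, 0, -40], "rot": [0, 0, 0]},
  {"grip": 1, "offset": [0, 0, -40], "rot": [0, 0, 0]},
  {"grip": 1, "offset": [2.5, -17, -17], "rot": [0, 0, 0]},
  {"grip": 1, "offset": [5.1, -35, 0], "rot": [0, 0, 0]},
  {"grip": 1, "offset": [5.1, -35, 0], "rot": [0, 0, 0]},
])

```text
time: 17.45
eef_pos: [0.5219, -0.0594, 0.1729]
ee_rot: [0.202, 0.979, 0.001, 0.002]
contact_force: [1.1, -1.0, -1.0]
width: 0.0855
finger_force: 0.0
```

>>> drive_tool([
  {"grip": 1, "offset": [5.1, -35, 0], "rot": [0, 0, 0]},
  {"grip": 1, "offset": [5.1, -35, 0], "rot": [0, 0, 0]},
  {"grip": 1, "offset": [5.1, -35, 0], "rot": [0, 0, 0]},
  {"grip": 1, "offset": [5.1, -35, 0], "rot": [0, 0, 0]},
  {"grip": 1, "offset": [5.1, -35, 0], "rot": [0, 0, 0]},
  {"grip": 1, "offset": [5.1, -35, 0], "rot": [0, 0, 0]},
  {"grip": 1, "offset": [2.5, -16, 0], "rot": [0, 0, 0.11]},
  {"grip": 1, "offset": [0, 0, 0], "rot": [0, 0, 0.11]},
  {"grip": 1, "offset": [0, 0, 0], "rot": [0, 0, 0.11]},
  {"grip": 1, "offset": [0, 0, 0], "rot": [0, 0, 0.11]},
])

```text
time: 18.28
eef_pos: [0.4002, -0.2543, 0.1713]
ee_rot: [0.415, 0.91, 0.0, 0.0]
contact_force: [0.6, 1.0, 0.0]
width: 0.0855
finger_force: 0.0
```

>>> drive_tool([
  {"grip": 1, "offset": [0, 0, 0], "rot": [0, 0, 0.11]},
  {"grip": 1, "offset": [0, 0, 0], "rot": [0, 0, 0]},
  {"grip": 1, "offset": [0, 0, 0], "rot": [0, 0, 0]},
])

```text
time: 18.53
eef_pos: [0.4007, -0.2536, 0.1712]
ee_rot: [0.46, 0.888, -0.0, -0.0]
contact_force: [1.0, -0.6, -0.4]
width: 0.0853
finger_force: 0.0
```

Run:
```python
from h import *
wrist(["brush"],"w7")
go(401.3,-253.3,24,124.7)
```

```text
cam [ 0.36  -0.196  0.314]
brush 0.61 [264.3, 134.0, 34.2, 144.7] ztop 40.1 rect [ 411.1 -266.6   25.8  113.3   34.6]
t 18.63 tcp [ 400.7 -253.6  171.3] yaw 125.2 tilt [ 0.  0. -1.] q7 [-0.04  1.33] w 85.5 F [1.3 0.3 0.3]
  shift [-1.000e-01  6.000e-01  1.473e+02] norm 147 turn z 0.008
```

View pics/w7.png

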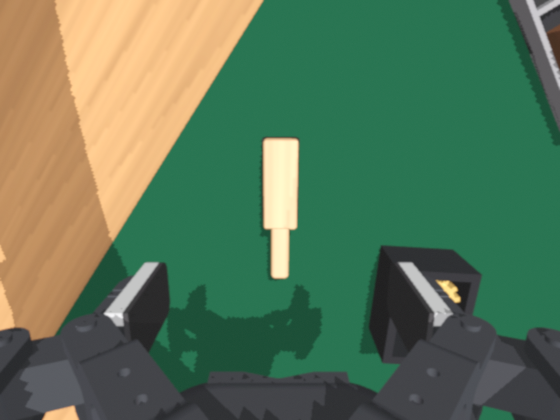

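The brush lies along tool x, its head (280,185) under the pads. Descending and gripping the wooden back.

>>> drive_tool([
  {"grip": 1, "offset": [0, 0.5, 30], "rot": [0, 0, 0.01]},
  {"grip": 1, "offset": [0, 0, 38], "rot": [0, 0, 0]},
  {"grip": 1, "offset": [0, 0, 38], "rot": [0, 0, 0]},
  {"grip": 0.3, "offset": [0, 0, 30], "rot": [0, 0, 0]},
  {"grip": 0, "offset": [0, 0, 10], "rot": [0, 0, 0]},
  {"grip": 0, "offset": [0, 0, 3.5], "rot": [0, 0, 0]},
  {"grip": -1, "offset": [0, 0, 0], "rot": [0, 0, 0]},
  {"grip": -1, "offset": [0, 0, 0], "rot": [0, 0, 0]},
  {"grip": -1, "offset": [0, 0, 0], "rot": [0, 0, 0]},
  {"grip": -1, "offset": [0, 0, 0], "rot": [0, 0, 0]},
])

```text
time: 19.47
eef_pos: [0.4024, -0.254, 0.0234]
ee_rot: [0.466, 0.885, 0.0, 0.002]
contact_force: [-0.4, -0.6, 3.1]
width: 0.0246
finger_force: 59.5
```

>>> drive_tool([
  {"grip": -1, "offset": [0, 0, 0], "rot": [0, 0, 0]},
  {"grip": -1, "offset": [0, 0, -6], "rot": [0, 0, 0]},
  {"grip": -1, "offset": [0, 0, -25], "rot": [0, 0, 0]},
  {"grip": -1, "offset": [0, 0, -35], "rot": [0, 0, 0]},
  {"grip": -1, "offset": [0, 0, -35], "rot": [0, 0, 0]},
  {"grip": -1, "offset": [0, 0, -29], "rot": [0, 0, -0.11]},
  {"grip": -1, "offset": [0, 0, 0], "rot": [0, 0, -0.11]},
  {"grip": -1, "offset": [0, 0, 0], "rot": [0, 0, -0.11]},
  {"grip": -1, "offset": [0, 0, 0], "rot": [0, 0, -0.11]},
  {"grip": -1, "offset": [0, 0, 0], "rot": [0, 0, -0.11]},
])

```text
time: 20.3
eef_pos: [0.4011, -0.2532, 0.1527]
ee_rot: [0.206, 0.979, 0.0, 0.001]
contact_force: [-0.1, -0.3, -0.6]
width: 0.024
finger_force: 59.2
```

>>> drive_tool([
  {"grip": -1, "offset": [0, 0, 0], "rot": [0, 0, 0]},
  {"grip": -1, "offset": [0, 0, 0], "rot": [0, 0, 0]},
])

```text
time: 20.47
eef_pos: [0.401, -0.2535, 0.1522]
ee_rot: [0.21, 0.978, 0.0, 0.0]
contact_force: [0.1, -0.4, -1.1]
width: 0.0244
finger_force: 59.2
```

Run:
```python
from h import *
# gripped at brush x=+17: TCP target = trough centre + 17*caddy x
x,y=565.6-.9164*17, 89.4+.4003*17
print(x,y)
wrist(["brush"],"w8")
go(x,y,None,156.4)
```

```text
550.0212 96.2051
cam [ 0.336 -0.225  0.295]
brush 0.83 [243.2, 165.8, 69.4, 214.5] ztop 168.9 rect [ 401.3 -253.7   26.1   84.3   65.9]
t 20.57 tcp [ 401.  -253.5  152. ] yaw 155.8 tilt [ 0. -0. -1.] q7 [0.06 1.85] w 24.6 F [ 0.8  0.4 -0.9]
  shift [  7.5 380.1   0. ] norm 380 turn z -0.011
```

View pics/w8.png

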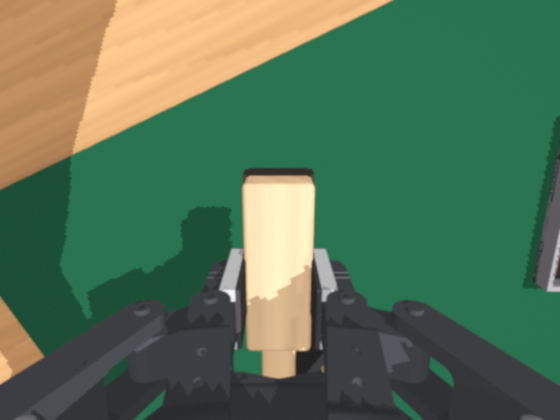

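The brush is held level, head (280,260) in the pads. Carrying it to the trough above the oiler's height.

>>> drive_tool([
  {"grip": -1, "offset": [0.3, 16, 0], "rot": [0, 0, 0]},
  {"grip": -1, "offset": [0.7, 34.5, 0], "rot": [0, 0, 0]},
  {"grip": -1, "offset": [0.7, 34.5, 0], "rot": [0, 0, 0]},
  {"grip": -1, "offset": [0.7, 34.5, 0], "rot": [0, 0, 0]},
  {"grip": -1, "offset": [0.7, 34.5, 0], "rot": [0, 0, 0]},
  {"grip": -1, "offset": [0.7, 34.5, 0], "rot": [0, 0, 0]},
  {"grip": -1, "offset": [0.7, 34.5, 0], "rot": [0, 0, 0]},
  {"grip": -1, "offset": [0.7, 34.5, 0], "rot": [0, 0, 0]},
  {"grip": -1, "offset": [0.7, 34.5, 0], "rot": [0, 0, 0]},
  {"grip": -1, "offset": [0.7, 34.5, 0], "rot": [0, 0, 0]},
])

```text
time: 21.4
eef_pos: [0.5285, 0.049, 0.1518]
ee_rot: [0.209, 0.978, -0.0, -0.0]
contact_force: [0.8, -0.2, -0.8]
width: 0.0242
finger_force: 59.2
```

>>> drive_tool([
  {"grip": -1, "offset": [0.7, 34.5, 0], "rot": [0, 0, 0]},
  {"grip": -1, "offset": [0.3, 19, 0], "rot": [0, 0, -0.01]},
  {"grip": -1, "offset": [0, 0, 0], "rot": [0, 0, 0]},
  {"grip": -1, "offset": [0, 0, 0], "rot": [0, 0, 0]},
])

```text
time: 21.73
eef_pos: [0.5488, 0.0972, 0.1513]
ee_rot: [0.203, 0.979, -0.001, -0.0]
contact_force: [-0.3, -0.8, -0.6]
width: 0.0245
finger_force: 59.3
```

Run:
```python
from h import *
go(550,96.2,27.4,156.4)
wrist(["caddy"],"w9")
```

```text
t 21.73 tcp [548.8  97.2 151.3] yaw 156.6 tilt [-0.001 -0.001 -1.   ] q7 [-0.52  1.1 ] w 24.5 F [-0.3 -0.8 -0.6]
  shift [ -1.5  -0.3 123.9] norm 124 turn z 0.003
cam [0.484 0.125 0.294]
caddy 0.91 [61.5, 117.9, 256.8, 183.5] ztop 21.7 rect [539.4  29.8 188.6 146.6  66.4]
```

View pics/w9.png

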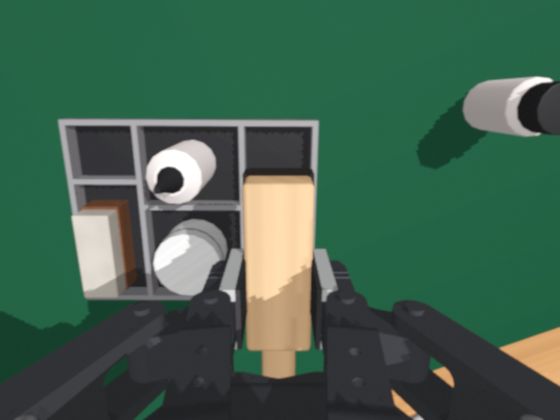

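The oiler, tin and stone are upright in their bays, and the brush is over the trough. Lowering.

>>> drive_tool([
  {"grip": -1, "offset": [-1, 0, 20], "rot": [0, 0, 0]},
  {"grip": -1, "offset": [0, 0, 38], "rot": [0, 0, 0]},
  {"grip": -1, "offset": [0, 0, 38], "rot": [0, 0, 0]},
  {"grip": -1, "offset": [0, 0, 17], "rot": [0, 0, 0]},
  {"grip": -1, "offset": [0, 0, 7], "rot": [0, 0, 0]},
  {"grip": -1, "offset": [0, 0, 1.5], "rot": [0, 0, 0]},
  {"grip": -1, "offset": [0, 0, 0], "rot": [0, 0, 0]},
  {"grip": -1, "offset": [0, 0, 1], "rot": [0, 0, 0]},
  {"grip": -1, "offset": [0, 0, 0], "rot": [0, 0, 0]},
])

```text
time: 22.58
eef_pos: [0.5512, 0.0962, 0.0308]
ee_rot: [0.204, 0.979, 0.001, 0.001]
contact_force: [-0.4, 0.8, -1.7]
width: 0.025
finger_force: 59.2
```

>>> drive_tool([
  {"grip": -1, "offset": [0, 0, 1], "rot": [0, 0, 0]},
  {"grip": -1, "offset": [0, 0, 0], "rot": [0, 0, 0]},
])

```text
time: 22.75
eef_pos: [0.5505, 0.0964, 0.0291]
ee_rot: [0.203, 0.979, 0.0, 0.001]
contact_force: [0.4, 0.4, -0.8]
width: 0.0248
finger_force: 59.2
```

>>> drive_tool([
  {"grip": -1, "offset": [0, 0, 1], "rot": [0, 0, 0]},
  {"grip": -1, "offset": [0, 0, 0], "rot": [0, 0, 0]},
])

```text
time: 22.92
eef_pos: [0.5501, 0.0963, 0.0275]
ee_rot: [0.203, 0.979, 0.0, 0.0]
contact_force: [0.5, -0.4, -1.2]
width: 0.0245
finger_force: 59.2
```

>>> drive_tool([
  {"grip": -1, "offset": [0, 0, 0.7], "rot": [0, 0, 0]},
  {"grip": -1, "offset": [0, 0, 0], "rot": [0, 0, 0]},
])

```text
time: 23.08
eef_pos: [0.55, 0.0964, 0.0274]
ee_rot: [0.203, 0.979, 0.0, -0.0]
contact_force: [-3.2, 0.7, 7.2]
width: 0.0244
finger_force: 60.2
```

The brush is down. Releasing, then retreating.

>>> drive_tool([
  {"grip": -0.1, "offset": [0, 0, 0], "rot": [0, 0, 0]},
  {"grip": -0.1, "offset": [0, 0, 0], "rot": [0, 0, 0]},
  {"grip": -0.1, "offset": [0, 0, 0], "rot": [0, 0, 0]},
  {"grip": -0.1, "offset": [0, 0, -12], "rot": [0, 0, 0]},
  {"grip": -0.1, "offset": [0, 0, -38], "rot": [0, 0, 0]},
  {"grip": -0.1, "offset": [0, 0, -40], "rot": [0, 0, 0]},
  {"grip": -0.1, "offset": [0, 0, -40], "rot": [0, 0, 0]},
  {"grip": -0.1, "offset": [0, 0, -40], "rot": [0, 0, 0]},
  {"grip": 0, "offset": [0, 0, 0], "rot": [0, 0, 0]},
  {"grip": 0, "offset": [0, 0, 0], "rot": [0, 0, 0]},
])

```text
time: 23.92
eef_pos: [0.5517, 0.0966, 0.2001]
ee_rot: [0.204, 0.979, 0.002, 0.003]
contact_force: [-0.1, -0.2, -0.6]
width: 0.0426
finger_force: 0.0
```

>>> drive_tool([
  {"grip": 0, "offset": [36, 0, -10], "rot": [0, 0, 0]},
  {"grip": 0, "offset": [36, 0, -10], "rot": [0, 0, 0]},
  {"grip": 0, "offset": [36, 0, 0], "rot": [0, 0, 0]},
  {"grip": 0, "offset": [0, 0, 0], "rot": [0, 0, 0]},
  {"grip": 0, "offset": [0, 0, 0], "rot": [0, 0, 0]},
])

```text
time: 24.33
eef_pos: [0.4489, 0.14, 0.216]
ee_rot: [0.202, 0.979, -0.0, -0.001]
contact_force: [0.4, -0.1, 0.3]
width: 0.0424
finger_force: 0.0
```

Run:
```python
from h import *
p=bot.get_image("scene"); cv2.imwrite("pics/end.png",cv2.resize(p["pixels"][120:300,220:460],(800,600),interpolation=3))
R=None
a=np.radians(156.4);R=np.array([[np.cos(a),-np.sin(a)],[np.sin(a),np.cos(a)]])
for c in ("scene","top"):
  q=p if c=="scene" else bot.get_image(c)
  for n in N[1:]:
    for d in bot.silhouettes(q,n)[:1]:
        P=cloud(q,d["pixels"])
        if len(P)<5: continue
        zt=np.percentile(P[:,2],95); T=P[abs(P[:,2]-zt)<.006]*1000
        (cx,cy),(w,h),an=cv2.minAreaRect(T[:,:2].astype(np.float32))
        o=np.array([541.1,27.6] if c=="scene" else [538.7,29.5])
        print(c,n,round(d["confidence"],2),"ztop",round(zt*1000,1),"world",np.round([cx,cy,w,h,an],1),"in caddy",np.round(R.T@(np.array([cx,cy])-o),1))
s=bot.sense();print(s["time"],s["contact_force"])
```

```text
scene oiler 0.53 ztop 78.1 world [505.9  38.7  12.2   6.8  32.7] in caddy [36.7  3.9]
scene oilstone 0.93 ztop 44.8 world [536.6 -46.   27.7  67.1  65.4] in caddy [-25.3  69.3]
scene brush 0.67 ztop 44.0 world [564.3  88.9  27.6 115.9  66.4] in caddy [  3.3 -65.4]
scene capped_bottle 0.71 ztop 83.0 world [552.1 265.1  27.4  30.8  69.2] in caddy [  85.  -222.1]
scene tape_roll 0.54 ztop 39.4 world [428.4 380.   46.2  49.2  51.1] in caddy [ 244.4 -277.8]
scene scraper 0.59 ztop 25.5 world [578.3 404.   60.7  22.5  44.8] in caddy [ 116.6 -359.8]
scene gear_housing 0.69 ztop 54.5 world [ 560.4 -268.8   66.2   88.5   31.3] in caddy [-136.4  263.9]
top oiler 0.76 ztop 84.1 world [501.1  43.6  11.5   9.3   0.7] in caddy [40.1  2.2]
top tin 0.81 ztop 47.9 world [565.3  14.5  46.3  47.1  45.4] in caddy [-30.4   3.1]
top oilstone 0.65 ztop 47.2 world [533.5 -44.5  25.5  64.9  66.5] in caddy [-24.8  69.9]
top brush 0.75 ztop 47.6 world [561.8  89.4  25.1 111.8  65.7] in caddy [  2.8 -64.2]
top tape_roll 0.69 ztop 43.6 world [426.8 383.6  48.1  48.    4.7] in caddy [ 244.3 -279.7]
top scraper 0.76 ztop 28.6 world [570.9 400.4  73.5  17.2  46.3] in caddy [ 119.  -352.8]
top gear_housing 0.73 ztop 56.2 world [ 558.6 -267.8   66.1   88.1   31.3] in caddy [-137.3  264.4]
25.2333 [-0.30725773  0.02049297  0.35848501]
```

View pics/end.png

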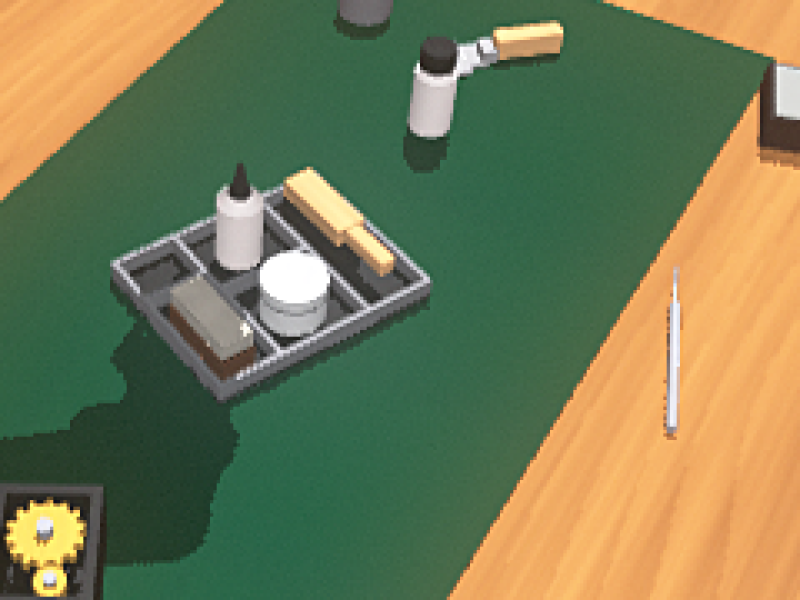

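All four pieces sit flat in their bays within tolerance: oiler (240,230), tin (293,292), stone (212,320), brush (335,220). The bystanders haven't moved. Handing in.

```bash
python3 -c "
from bench import bot
print(bot.job_done())"
```

```text
the job is handed in; nothing more can be done
None
```

The job is handed in at about 25 s of the 109 s allowed: the final pictures show the oiler, tin, oilstone and brush upright in their own bays within tolerance and the other four pieces unmoved, but the hand-in call returned no verdict.

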